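Clamp a glued scoop blank five clicks and hold

TASK

Stand the freshly glued scoop blank (dark wood, horn, light wood) on the clamp board between the cork-faced fence and the sprung plate, centred along the plate and its length parallel to it, and let go of it. Then turn the clamp's ratchet lever by its red handle exactly five clicks from its parked place, no sixth, and keep your hold on the handle there while the glue grabs: the job finishes with you still holding the lever against its spring. Leave the other things on the bench where they are.

Things in the scene. Friction and masses are not known exactly. Their poses are not given: they have to be found in the camera images.
- clamp: Glue-up clamp: plywood board 220 (x) x 280 (y) x 15 mm, screwed to the bench at a varying place and yaw. Origin under its middle, z up. From -y to +y: wooden fence, cork face at y -100 mm, 110 mm long; open bay; sprung plate; sliding jaw; lever hub with spiral cam, toothed sector (45 mm from the axis, top z 46 mm) and brass pawl. Fence, plate and jaw tops lie at z 36 to 37 mm.
- plate: Sprung pressure plate, aluminium with cork face, 70 mm long in x, top 37 mm above the bench; origin on the bench under its middle; its cork face lies 4 mm from there towards -y (clamp y -53 mm when parked). Each click pushes it about 3 mm towards the fence. It meets the blank by click 3, slides it to the fence, then presses 2.5 N per mm: 15 to 20 N after five clicks.
- bay (a point): Middle of the open bay between fence and plate, on the board's upper face (clamp frame (0, -76.5, 15) mm); axes as the clamp's. The bay is 47 mm wide in y while the lever is parked. The centre of the standing blank belongs 23 mm above this point, its length along x (either end first).
- lever_axis (a point): The lever's upright turning axis at the height of the lever bar, clamp frame (0, 13, 51) mm; axes as the clamp's.
- lever_grip (a point): Middle of the red upright round handle at the lever's end, fixed to it: 22 mm diameter, 50 mm tall, from 56 mm (top of the 18 mm wide grey lever bar) to 106 mm above the bench; this point at 81 mm. It lies 130 mm from the lever's axis, at an angle from the clamp's x axis of 120 degrees plus the lever's joint value (counter-clockwise from above).
- lever (a joint): Ratchet lever, rad: 0 parked (start), grows counter-clockwise from above, cannot turn back. A click each 12 degrees: after click n it falls back no further than n x 0.209 (five: 1.047). Each click comes about 7.6 degrees (0.133) past the last stop with a drop in force and a jump ahead; click six comes near 1.18. The handle resists with 3 to 6 N just before a click and with about 2 to 4 N when held.
- blank_mid (a point): Centre of the loose scoop blank, a block of three glued layers 120 (x) x 38 (y) x 46 mm (z, up), 0.1 to 0.2 kg: light wood on +y, dark wood on -y, a 4 mm pale horn strip between, a scoop outline pencilled on top. It stands on the bench. In the clamp its top is 24 mm above fence and plate.
- offcut: Plain brown single-wood offcut block, 110 x 42 x 40 mm, not the blank; it may lie where the blank is expected (length along its x). A bystander: leave it where it is. Origin on the bench under its middle.
- glue: White glue bottle with yellow band and orange nozzle, 60 mm diameter, 166 mm tall, upright. A bystander: leave it where it is. Origin on the bench under its middle.
- gouge_a: Carving gouge with amber wooden handle, 240 mm long, 29 mm thick (length along its x). A bystander: leave it where it is. Origin on the bench under its middle.
- gouge_b: Narrow carving gouge with amber wooden handle, 240 mm long, 29 mm thick (length along its x). A bystander: leave it where it is. Origin on the bench under its middle.
- mallet: Round wooden carver's mallet standing on its head, 76 mm diameter, 225 mm tall. A bystander: leave it where it is. Origin on the bench under its middle.
- ladle: Finished wooden ladle, 230 mm long, bowl 66 mm wide at its +x end. A bystander: leave it where it is. Origin on the bench under its middle.
- horn: Curved pale horn, about 190 mm long, 45 mm thick at its butt. A bystander: leave it where it is. Origin on the bench under its middle.
Mind the look-alikes: they are no part of the job. What is shaped like the part that bears blank_mid but green or turquoise is not meant.

How it is judged:
On the way, in this order (a step that is already met when the one before it is completed fails the run):
1. the blank stands in the bay between fence and plate, let go, with the lever not yet clicked (x of blank_mid in the frame of clamp between -0.02 and 0.02 m and y of blank_mid in the frame of clamp between -0.09 and -0.068 m and z of blank_mid in the frame of clamp between 0.034 and 0.042 m and angle between the x axis of blank_mid and the x axis of clamp, either way round below 0.15 rad and angle between blank_mid's own z axis and vertical below 0.08 rad and contact force between the fingers and blank below 0.05 N and value of joint lever below 0.17 rad), for 0.2 s.
2. the lever is turned five clicks, with the fingers holding its handle (value of joint lever between 1.03 and 1.19 rad and contact force between the fingers and lever above 0.8 N), for 0.2 s.
At the end, for the whole second after the job is handed in: Blank upright on the board in the bay (20 mm of centre along the plate, 8 degrees), pressed by the plate with over 8 N, untouched by the robot; lever past click five and short of six (1.03 to 1.19 rad), at rest, fingers holding or pressing it with at least 0.8 N (all of step 2 and x of blank_mid in the frame of clamp between -0.02 and 0.02 m and y of blank_mid in the frame of clamp between -0.09 and -0.068 m and z of blank_mid in the frame of clamp between 0.034 and 0.042 m and angle between the x axis of blank_mid and the x axis of clamp, either way round below 0.15 rad and angle between blank_mid's own z axis and vertical below 0.08 rad and contact force between plate and blank above 8 N and contact force between the fingers and blank below 0.5 N and velocity of joint lever between -0.05 and 0.05 rad/s); the arm keeps its last pose, push and grip.
It fails at once if the lever is taken to the sixth click (value of joint lever above 1.215 rad).
It fails at once if another thing on the bench is moved more than 30 mm (distance of any of offcut, glue, gouge_a, gouge_b, mallet, ladle, horn from where it was at the start of the episode above 0.03 m).
It also fails if it takes over 58 s, if anything falls off the work surface, if the arm or the gripper's body presses on something with over 40 N, if the wrist force passes 120 N, or if a joint passes its speed limit or range.

ROBOT

A 6-joint arm with a two-finger parallel gripper is mounted at the origin on the work surface. World frame = base frame: x ahead of the robot, y to its left, z up, the work surface at z = 0. Lengths are in m, angles in rad, forces in N, time in s.
With the tool pointing down it reaches from about 0.35 to 0.85 m from the base axis. Payload 8.1 kg.
Tool frame: the origin (TCP) lies midway between the tips of the shut fingers; the grasp point (between the pads) lies robot.grip_depth behind it (robot.grip_depth is the distance from the TCP to the grasp point, in m); z points along the fingers, y is the line along which they close (so a half turn about z gives the same grasp; the last joint's range is limited). The gripper opens to 93 mm and grips with 3 to 60 N. Pads are 15 mm wide; open, the fingers measure 128 mm over their backs; the gripper's body (75 mm by 188 mm) begins 65 mm behind the grasp point.
Start: joints at [1.048, 0.13, 1.488, -0, 1.523, -0.085], TCP at [0.254, 0.543, 0.219] pointing down, gripper open.
Joint ranges: [-2.96, 2.96], [-0.89, 2.26], [0.02, 2.5], [-1.34, 4.48], [0, 2.73], [-2.66, 2.66]. Speed limits (rad/s): [2.39, 2.39, 2.79, 3.14, 3.14, 3.14].

INTERFACE

Orientations are given as a rotation vector (axis times angle).
In Python, from plant import robot gives the robot as it stands.
- The arm moves only by the tool carry_out, never from a script. Its argument "rows" is a list of rows, each a list of 6 numbers: the shift along the tool's x, y, z in m, then the turn, a rotation vector about the tool's x, y, z in degrees. A call has 1 to 12 rows; each row is the pose to reach, as a shift and turn from the pose commanded when the call began, along the tool's axes at that moment; what a row does not reach only later rows make up. A row lasts 1/8 s, in which the tool goes at most 62.5 mm and 10.7 degrees, less where a joint would pass 70% of its speed; a pose out of reach is approached as far as the arm can. A call with a gripper value outside its range is refused whole. "jaw" is the closure in counts, from 0 (fully open) to 255 (shut), set as the call begins (left out, the last holds). The fingers move at their own pace and stop on an object; "force" is the grip in N (left out, the last holds). Time passes only in rows, so rows that repeat a pose let the fingers close. It gives the time, the measured TCP pose, the force, the opening and the grip force at its end, in the units of the state.
- robot.read_state(): the state, without advancing time (a new reading comes with each control period).
- robot.read_camera(name): name is "scene" or "top" or "wrist"; returns the picture (420x560x3 uint8, red, green, blue); there is no depth.
- robot.camera_model(name): a dict with "fx", "fy", "cx", "cy" (pixels), "R" (3x3) and "t" (3): a world point X has camera coordinates R X + t; the wrist camera has in their place "mount" (4x4, takes a point from camera to tool coordinates, whose origin is the TCP and whose axes are the flange's). Camera axes: x right, y down, z forward; pixel columns grow to the right and rows downward; lengths in m; the calibration is good to about 2 mm. The wrist camera is an equidistant fisheye: a pixel r from the principal point sees the ray r / f radians off the axis. A picture is of the moment at which its call begins: read the wrist's pose just before it. camera_model takes no time and is no camera call.
- robot.close_job(): hands the job in; it is judged then, once.
Trained networks look in the newest picture that a camera, given by its name, has taken for a name from the list of things; names that differ only in an ending like _2 or _b are one class to them, and where a whole thing is asked for, a point or a joint stands for the part that bears it (a point fixed in the world has none). Each returns a list of dicts, best first, with "conf" (0 to 1); they miss things now and then, are a little off and sometimes report something else, mostly with a low value. They report only what shows in the picture. A call takes as long as a camera call. They do not tell look-alikes from the thing itself.
- robot.outline_of(camera, target): "pixels" (420x560 bool, what is visible of it) and "pixel" ([column, row] in pixels, amid what is visible of it).
The state is a dict: "t": time; "q": joint angles; "dq": joint speeds; "joint_torque": joint torques, N m; "tool_pos": TCP position; "orientation": TCP orientation; "force": force on the tool from outside, world axes, zero at the start; "wrist_torque": the same for the moment, N m; "opening": finger opening in m; "gripper_force": force on a finger pad.
Only numpy, scipy, OpenCV 4.12 (cv2) and the standard library are available. Lean on these libraries where they do the work, as an engineer would, in place of code of your own. Each camera call takes 0.05 s, during which the arm holds its last target. There are 200 camera calls.

## Working session

There is one attempt and no reset: what is moved stays moved. The work goes in short steps, Python scripts to look and compute and a tool call to move; the robot and the scene stay as the last step left them, time stands still between calls to the robot, and variables do not carry over. Pictures are saved under pics/ and viewed, at most 10 in all, crops included, and the job is handed in when it is done.

Besides the shell and the picture viewer there is one more tool, called after "Emit:" as name([rows], argument=value, ...), one row to a line, values as JSON. carry_out: Moves the arm, as the interface text tells. Its arguments: {"type":"object","properties":{"rows":{"type":"array"},"jaw":{"type":"number"},"force":{"type":"number"}},"required":["rows"]}

```bash
mkdir -p pics; ls; python3 - <<'E'
from plant import robot
import cv2, numpy as np
print(robot.grip_depth, robot.read_state())
ims=[]
for n in ("top","scene"):
    im=robot.read_camera(n); cv2.imwrite(f"pics/{n}0.png",im[:,:,::-1])
    m=robot.camera_model(n); print(n,{k:np.round(v,4).tolist() for k,v in m.items()})
    for t in ("blank_mid","clamp","plate","lever","lever_grip","offcut","glue","mallet","gouge_a","ladle","horn"):
        try: print(n,t,[(round(d["conf"],2),np.round(d["pixel"]).tolist(),int(d["pixels"].sum())) for d in robot.outline_of(n,t)])
        except Exception as e: print(t,e)
print(robot.camera_model("wrist"))
E
```

```text
pics
0.0188 {'t': 0.0, 'q': array([ 1.04764658e+00,  1.31143181e-01,  1.48925822e+00,  3.50239365e-06,
        1.52298614e+00, -8.54280337e-02]), 'dq': array([ 0.00274934, -0.00071672, -0.0006861 , -0.00066879,  0.001994  ,
        0.00010708]), 'joint_torque': array([-1.05118827e-04, -5.59829950e+01, -4.91778874e+01,  7.68654328e-02,
        3.50592693e-02, -1.51206614e-04]), 'tool_pos': array([0.25404142, 0.54295165, 0.21760975]), 'orientation': array([-6.81978190e-01, -3.06612187e+00,  2.68776866e-03]), 'force': array([-0.26620638, -0.70247921, -1.37293637]), 'wrist_torque': array([-0.03016469,  0.06615343, -0.00591771]), 'gripper_force': 0.0, 'opening': 0.092841573838718}
top {'fx': 508.9901, 'fy': 508.9901, 'cx': 274.9788, 'cy': 203.1458, 'R': [[-0.0113, -0.9998, -0.0138], [-0.9905, 0.0131, -0.1366], [0.1367, 0.0121, -0.9905]], 't': [0.0167, 0.4692, 1.6201]}
top blank_mid [(0.94, [379.0, 210.0], 537), (0.94, [389.0, 276.0], 530), (0.93, [348.0, 250.0], 487), (0.84, [333.0, 194.0], 507), (0.77, [333.0, 130.0], 446), (0.43, [239.0, 169.0], 700)]
top clamp [(0.94, [247.0, 168.0], 5
[... 998 characters left out ...]
04)]
scene glue [(0.87, [388.0, 301.0], 734)]
scene mallet [(0.68, [338.0, 302.0], 1090)]
scene gouge_a [(0.64, [162.0, 168.0], 276), (0.61, [420.0, 253.0], 314)]
scene ladle [(0.9, [417.0, 319.0], 529)]
scene horn [(0.83, [191.0, 132.0], 290)]
{'fx': 325.19226210127806, 'fy': 325.19226210127806, 'cx': 277.30102979269526, 'cy': 206.56459584532806, 'mount': array([[-2.49527850e-04, -9.57755717e-01, -2.87582901e-01,
         8.11521448e-02],
       [ 9.99999732e-01, -4.08919639e-05, -7.31487410e-04,
        -3.10405032e-05],
       [ 6.88826419e-04, -2.87583006e-01,  9.57755470e-01,
        -1.64834678e-01],
       [ 0.00000000e+00,  0.00000000e+00,  0.00000000e+00,
         1.00000000e+00]])}
```

```bash
python3 - <<'E'
import cv2
a=cv2.imread("pics/top0.png")[90:330,90:490]
cv2.imwrite("pics/top0c.png",cv2.resize(a,(800,480),interpolation=cv2.INTER_CUBIC))
E
```

```text
(no output)
```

View pics/top0c.png

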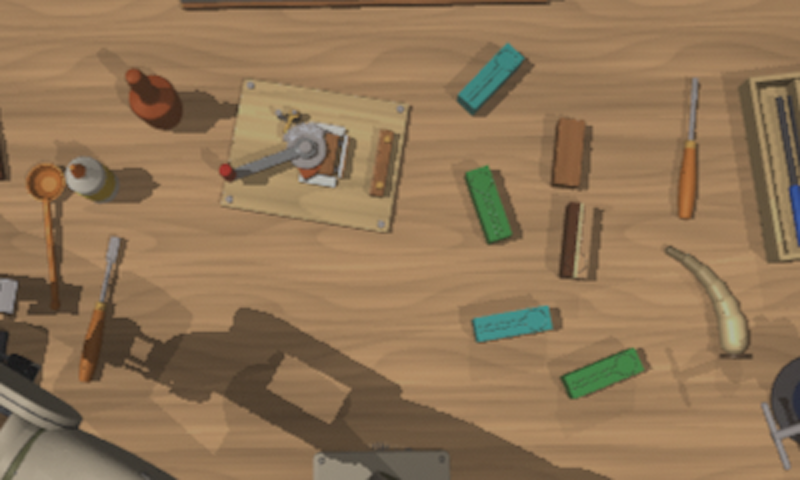

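The scene shows five blank-shaped blocks plus the offcut, as full-image top pixels:
- Real blank (dark, horn, light): (379,210)
- Offcut, plain brown: (372,164)
- Green: (333,194) and (389,276)
- Turquoise: (333,130) and (348,250)

I choose (379,210). The clamp is at (247,168), with its red handle at about (204,175).

```bash
cat > h.py <<'E'
import numpy as np, cv2
from plant import robot
from scipy.optimize import minimize
from scipy.spatial.transform import Rotation as Ro
def proj(n,X,st=None):
    m=robot.camera_model(n); X=np.atleast_2d(X)
    if n!="wrist":
        c=X@np.array(m["R"]).T+m["t"]; return c[:,:2]/c[:,2:]*m["fx"]+[m["cx"],m["cy"]]
    T=np.eye(4); T[:3,:3]=Ro.from_rotvec(st["orientation"]).as_matrix(); T[:3,3]=st["tool_pos"]
    T=np.linalg.inv(T@m["mount"]); c=X@T[:3,:3].T+T[:3,3]
    r=np.linalg.norm(c[:,:2],axis=1); th=np.arctan2(r,c[:,2])
    return c[:,:2]/np.maximum(r,1e-9)[:,None]*(th*m["fx"])[:,None]+[m["cx"],m["cy"]]
def place(p,L):
    c,s=np.cos(p[2]),np.sin(p[2]); L=np.atleast_2d(L)
    return np.c_[p[0]+c*L[:,0]-s*L[:,1],p[1]+s*L[:,0]+c*L[:,1],L[:,2]]
def box(a,b,z0,z1,x=0,y=0):
    return np.array([[x+i*a/2,y+j*b/2,z] for i in(-1,1) for j in(-1,1) for z in(z0,z1)])
def render(n,p,parts,st=None):
    M=np.zeros((420,560),np.uint8)
    for L in parts:
        h=cv2.convexHull((proj(n,place(p,L),st)).astype(np.float32))
        m=np.zeros_like(M); cv2.fillConvexPoly(m,np.round(h*16).astype(np.int32),255,cv2.LINE_AA,4); M=np.maximum(M,m)
    return M/255.
def fit(n,mask,p0,parts,st=None):
    B=mask.astype(float)
    f=lambda p:1-np.minimum(render(n,p,parts,st),B).sum()/np.maximum(render(n,p,parts,st),B).sum()
    best=None
    for dy in(-.25,0,.25):
        r=minimize(f,[p0[0],p0[1],p0[2]+dy],method="Nelder-Mead",options=dict(initial_simplex=np.array([p0[0],p0[1],p0[2]+dy])+np.array([[0,0,0],[.02,0,0],[0,.02,0],[0,0,.15]])))
        if best is None or r.fun<best.fun: best=r
    return best.x,1-best.fun
def unproj(n,px,z):
    return minimize(lambda q:((proj(n,[q[0],q[1],z])-px)**2).sum(),[.5,0],method="Nelder-Mead").x
BL=[box(.12,.038,0,.046)]
cyl=np.array([[.011*np.cos(a),.011*np.sin(a),z] for a in np.arange(0,6.3,.5) for z in(.056,.106)])
hd=lambda j:cyl+[.13*np.cos(2*np.pi/3+j),.013+.13*np.sin(2*np.pi/3+j),0]
CL=[box(.22,.28,0,.015),hd(0)]
E
python3 - <<'E'
from h import *
st=robot.read_state()
for n,bp,cp in(("top",(379,210),(247,168)),("scene",(193,233),(281,255))):
    robot.read_camera(n)
    d=min(robot.outline_of(n,"blank_mid"),key=lambda d:np.hypot(*(np.array(d["pixel"])-bp)))
    print(n,d["pixel"],end=" ")
    if n=="top": p0=[*unproj(n,bp,.03),0]; 
    print(p0,fit(n,d["pixels"],p0,BL))
    d=min(robot.outline_of(n,"clamp"),key=lambda d:-d["pixels"].sum())
    if n=="top": c0=[*unproj(n,cp,.03),-.1]
    print("clamp",c0,fit(n,d["pixels"],c0,CL))
for t,p in(("offcut",(372,164)),("glue",(135,180)),("mallet",(164,142)),("ladle",(114,185))): print(t,unproj("top",p,.02))
E
```

```text
top [379.5, 210.8] [np.float64(0.4428995842160128), np.float64(-0.3253254189501827), 0] (array([ 0.44104261, -0.32040753, -0.15406493]), np.float64(0.8515101529333537))
clamp [np.float64(0.5874678204631096), np.float64(0.10158055234404596), -0.1] (array([ 0.5946446 ,  0.10403241, -0.17427515]), np.float64(0.9697061246166019))
scene [191.1, 233.0] [np.float64(0.4428995842160128), np.float64(-0.3253254189501827), 0] (array([ 0.44289958, -0.32532542, -0.25      ]), np.float64(0.0))Traceback (most recent call last):
  File "<stdin>", line 9, in <module>
ValueError: min() iterable argument is empty
```

```bash
cat >> h.py <<'E'
def go(pos,yaw,flip=False):
    """shift (mm) and turn (deg) in tool axes to reach pos, tool down, tool y = world y turned by yaw"""
    st=robot.read_state(); R=Ro.from_rotvec(st["orientation"])
    T=Ro.from_euler("z",yaw+np.pi*flip)*Ro.from_matrix(np.diag([-1.,1,-1]))
    print("t",round(st["t"],2),"at",np.round(st["tool_pos"],4),"shift mm",np.round(R.inv().apply(np.array(pos)-st["tool_pos"])*1e3,1),"turn",np.round((R.inv()*T).as_rotvec(degrees=True),1),"q",np.round(st["q"],2))
E
python3 - <<'E'
from h import *
go([.441-.03,-.32,.23],-.154)
print(proj("scene",[.441,-.32,.03]))
for t,p in(("offcut",(372,164)),("glue",(135,180)),("mallet",(160,142)),("ladle",(114,185))): print(t,unproj("top",p,.02))
print(place([.5946,.104,-.174],[[-.065,.1256,.08],[-.13,.009,.08],[0,-.0765,.04]]))
E
```

```text
t 1.5 at [0.2544 0.5434 0.2186] shift mm [-507.9 -715.6  -11.4] turn [ -0.   -0.  -16.3] q [ 1.05  0.13  1.49  0.    1.52 -0.09]
[[216.99253491 172.30180841]]
offcut [ 0.5971529  -0.31022879]
glue [0.5625   0.024875]
mallet [0.68212503 0.39243493]
ladle [0.53861324 0.541928  ]
[[0.55232578 0.23895648 0.08      ]
 [0.46812109 0.13537013 0.08      ]
 [0.58135607 0.02865514 0.04      ]]
```

Emit:
carry_out([
  [-0.43,-0.29,-0.03,0,0,-16],
  [-0.43,-0.29,-0.03,0,0,-16],
  [-0.43,-0.29,-0.03,0,0,-16],
  [-0.43,-0.29,-0.03,0,0,-16],
  [-0.43,-0.29,-0.03,0,0,-16],
  [-0.43,-0.29,-0.03,0,0,-16],
  [-0.43,-0.29,-0.03,0,0,-16],
  [-0.43,-0.29,-0.03,0,0,-16],
  [-0.43,-0.29,-0.03,0,0,-16],
  [-0.43,-0.29,-0.03,0,0,-16],
  [-0.43,-0.29,-0.03,0,0,-16],
])

```text
t: 2.88
tool_pos: [0.5203, 0.0997, 0.2485]
orientation: [-0.247, -3.131, -0.001]
force: [-0.7, -0.3, -0.1]
opening: 0.093
gripper_force: 0.0
```

```bash
python3 - <<'E'
from h import *
st=robot.read_state(); im=robot.read_camera("wrist"); 
ds=robot.outline_of("wrist","clamp"); print([(d["conf"],d["pixel"],d["pixels"].sum()) for d in ds])
c=[.5946,.104,-.174]
if ds:
    c,s=fit("wrist",max(ds,key=lambda d:d["pixels"].sum())["pixels"],c,CL,st); print(c,s)
v=im[:,:,::-1].copy()
for L in CL+[box(.11,.0,.036,.036,0,-.1),box(.07,.0,.037,.037,0,-.053)]:
    cv2.polylines(v,[cv2.convexHull(proj("wrist",place(c,L),st).astype(np.float32)).astype(int)],True,(255,0,255),1)
cv2.imwrite("pics/w1.png",cv2.resize(v,(784,588)))
for p in(("blank_mid"),): print([(round(d["conf"],2),d["pixel"]) for d in robot.outline_of("wrist",p)])
go([.41,-.32,.23],-.154)
E
```

```text
[(0.81, [285.1, 214.4], np.int64(30549)), (0.67, [9.7, 179.4], np.int64(2070))]
[ 0.59213251  0.10365374 -0.17636083] 0.9369500457168699
[(0.94, [42.0, 75.2]), (0.88, [10.7, 180.2]), (0.73, [81.1, 199.9]), (0.53, [3.7, 39.5])]
t 3.02 at [0.5203 0.0999 0.2486] shift mm [  43.5 -431.9   18.5] turn [ 0.  -0.  -0.1] q [ 0.09 -0.07  1.64  0.    1.57 -1.32]
```

View pics/w1.png

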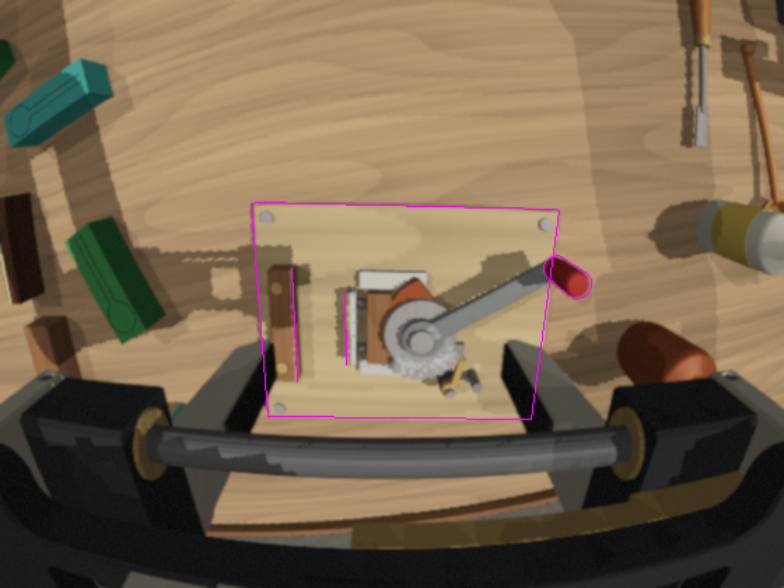

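The overlay of the fitted clamp pose lies on the board edges, the fence face (x≈296), the plate face (x≈347) and the red handle (570,278), so that pose is good. Next I go over the blank.

Emit:
carry_out([
  [0.043,-0.43,0.02,0,0,0],
  [0.043,-0.43,0.02,0,0,0],
  [0.043,-0.43,0.02,0,0,0],
  [0.043,-0.43,0.02,0,0,0],
  [0.043,-0.43,0.02,0,0,0],
  [0.043,-0.43,0.02,0,0,0],
  [0.043,-0.43,0.02,0,0,0],
  [0.043,-0.43,0.02,0,0,0],
  [0.043,-0.43,0.02,0,0,0],
])

```text
t: 4.15
tool_pos: [0.4108, -0.3184, 0.2285]
orientation: [-0.248, -3.132, -0.001]
force: [-0.7, 0.4, -1.3]
opening: 0.0931
gripper_force: 0.0
```

```bash
python3 - <<'E'
from h import *
st=robot.read_state(); im=robot.read_camera("wrist"); b=[.441,-.32,-.154]
t=proj("wrist",[*b[:2],.03],st)[0]; print(t)
ds=robot.outline_of("wrist","blank_mid"); print([(d["conf"],d["pixel"],d["pixels"].sum()) for d in ds])
d=min(ds,key=lambda d:np.hypot(*(np.array(d["pixel"])-t)))
b,s=fit("wrist",d["pixels"],b,BL,st); print(b,s)
v=im[:,:,::-1].copy()
for L in (box(.12,.038,0,0),box(.12,.038,.046,.046)):
    cv2.polylines(v,[cv2.convexHull(proj("wrist",place(b,L),st).astype(np.float32)).astype(int)],True,(255,0,255),1)
cv2.imwrite("pics/w2.png",cv2.resize(v,(784,588)))
go([b[0],b[1],.022],b[2])
E
```

```text
[279.98916476 208.35374626]
[(0.96, [379.6, 356.1], np.int64(851)), (0.94, [221.1, 34.1], np.int64(4367)), (0.86, [275.6, 204.9], np.int64(3512)), (0.76, [394.0, 228.1], np.int64(2884)), (0.74, [355.6, 84.0], np.int64(3736))]
[ 0.4411271  -0.32001201 -0.1344447 ] 0.9267774905589027
t 4.25 at [ 0.4112 -0.3179  0.2288] shift mm [-29.8   2.5 206.8] turn [ 0.   0.  -1.3] q [-0.76 -0.09  1.7   0.    1.54 -2.17]
```

View pics/w2.png

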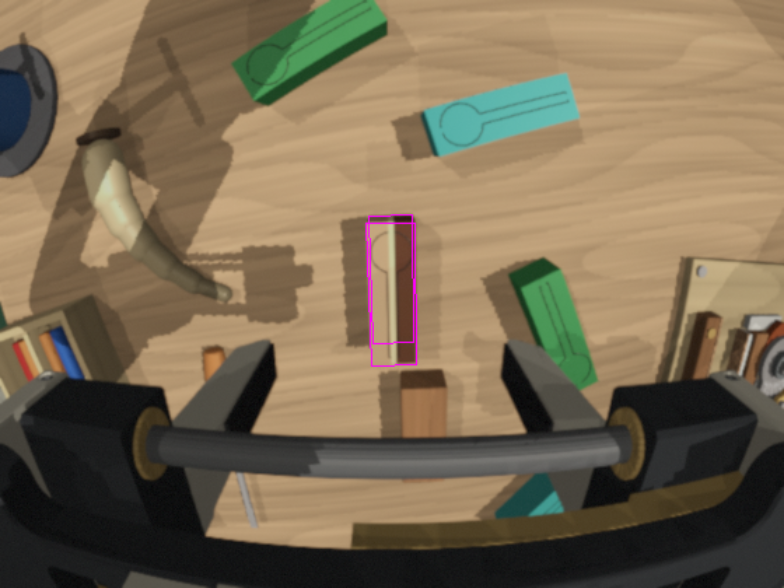

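The block at view (392,290) shows light wood, a horn strip and dark wood, so it is the real blank and the overlay fits. The look-alikes are the greens and turquoises around it, and the offcut at (423,420).

Emit:
carry_out([
  [-0.03,0.0025,0.06,0,0,-1.3],
  [-0.03,0.0025,0.12,0,0,-1.3],
  [-0.03,0.0025,0.17,0,0,-1.3],
  [-0.03,0.0025,0.202,0,0,-1.3],
  [-0.03,0.0025,0.202,0,0,-1.3],
  [-0.03,0.0025,0.202,0,0,-1.3],
])

```text
t: 5.0
tool_pos: [0.4419, -0.3216, 0.0285]
orientation: [0.211, 3.133, -0.002]
force: [1.7, -0.1, 0.6]
opening: 0.0929
gripper_force: 0.0
```

Emit:
carry_out([
  [0,0,0,0,0,0],
  [0,0,0,0,0,0],
  [0,0,0,0,0,0],
  [0,0,0,0,0,0],
  [0,0,0,0,0,0],
  [0,0,0,0,0,0],
  [0,0,0,0,0,0],
], jaw=255, force=25)

```text
t: 5.88
tool_pos: [0.4405, -0.3214, 0.0265]
orientation: [-0.213, -3.134, -0.001]
force: [-0.1, 0.6, 0.4]
opening: 0.0379
gripper_force: 25.0
```

Emit:
carry_out([
  [0,0,-0.05,0,0,0],
  [0,0,-0.1,0,0,0],
  [0,0,-0.14,0,0,0],
  [0,0,-0.14,0,0,0],
])

```text
t: 6.38
tool_pos: [0.4424, -0.3234, 0.1707]
orientation: [0.213, 3.129, -0.007]
force: [0.6, -0.2, -2.3]
opening: 0.0377
gripper_force: 25.0
```

```bash
python3 - <<'E'
from h import *
c=[.59213,.10365,-.17636]; p=place(c,[0,-.0765,.1])[0]; print(p)
go(p,c[2])
E
```

```text
[0.57870829 0.0283366  0.1       ]
t 6.38 at [ 0.4424 -0.3234  0.1707] shift mm [-87.  367.2  69.7] turn [-0.2  0.3  2.3] q [-0.72  0.01  1.7  -0.    1.42 -2.16]
```

Emit:
carry_out([
  [-0.087,0.367,0.03,0,0,2.3],
  [-0.087,0.367,0.03,0,0,2.3],
  [-0.087,0.367,0.03,0,0,2.3],
  [-0.087,0.367,0.03,0,0,2.3],
  [-0.087,0.367,0.03,0,0,2.3],
  [-0.087,0.367,0.03,0,0,2.3],
  [-0.087,0.367,0.03,0,0,2.3],
  [-0.087,0.367,0.03,0,0,2.3],
  [-0.087,0.367,0.03,0,0,2.3],
])

```text
t: 7.5
tool_pos: [0.5757, 0.0289, 0.1358]
orientation: [-0.278, -3.128, 0.001]
force: [0.0, 0.2, -1.2]
opening: 0.0379
gripper_force: 25.0
```

```bash
python3 - <<'E'
from h import *
c=[.59213,.10365,-.17636]; p=place(c,[0,-.0765,.041])[0]
go(p,c[2])
st=robot.read_state(); im=robot.read_camera("wrist")
v=im[:,:,::-1].copy(); q=[*st["tool_pos"][:2],c[2]]; z=st["tool_pos"][2]
for P,L in ((q,box(.12,.038,z+.02,z+.02)),(c,CL[0]),(c,box(.11,.0,.036,.036,0,-.1)),(c,box(.07,.0,.037,.037,0,-.053))):
    cv2.polylines(v,[cv2.convexHull(proj("wrist",place(P,L),st).astype(np.float32)).astype(int)],True,(255,0,255),1)
cv2.imwrite("pics/w3.png",cv2.resize(v[100:340,120:440],(800,600)))
E
```

```text
t 7.5 at [0.5757 0.0289 0.1358] shift mm [-3.1  0.  94.8] turn [-0.  -0.1 -0.1] q [-0.04  0.12  1.65 -0.    1.37 -1.43]
```

View pics/w3.png

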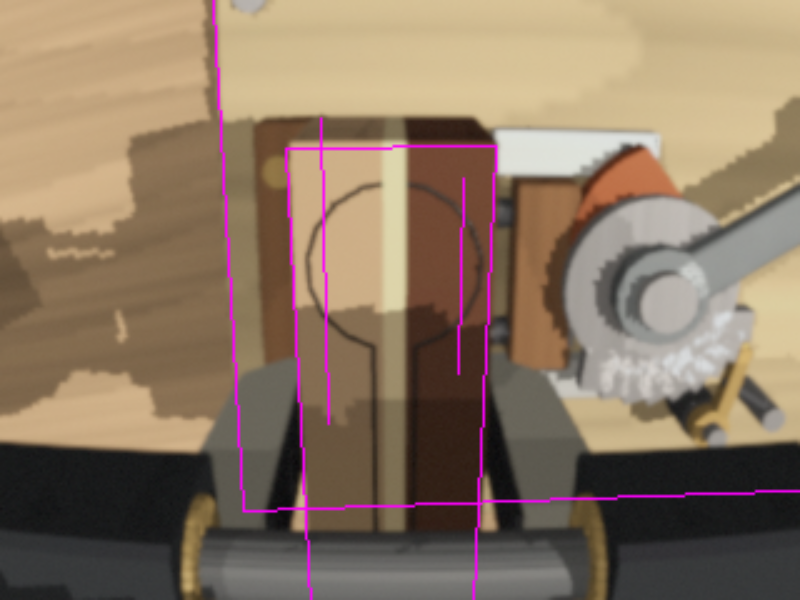

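The held blank's outline matches the expected place, and it sits midway between the fence and plate lines. I lower it.

Emit:
carry_out([
  [-0.003,0,0.03,0,0,0],
  [-0.003,0,0.06,0,0,0],
  [-0.003,0,0.08,0,0,0],
  [-0.003,0,0.088,0,0,0],
  [-0.003,0,0.0935,0,0,0],
  [-0.003,0,0.0935,0,0,0],
  [-0.003,0,0.0935,0,0,0],
])

```text
t: 8.43
tool_pos: [0.5801, 0.0297, 0.0441]
orientation: [0.276, 3.128, 0.0]
force: [0.1, 0.3, -1.9]
opening: 0.0377
gripper_force: 25.0
```

Emit:
carry_out([
  [0,0,0.0015,0,0,0],
  [0,0,0.0025,0,0,0],
  [0,0,0.0025,0,0,0],
])

```text
t: 8.8
tool_pos: [0.5798, 0.0297, 0.0416]
orientation: [0.276, 3.129, 0.0]
force: [-4.5, -0.4, 5.9]
opening: 0.038
gripper_force: 25.0
```

Emit:
carry_out([
  [0,0,0,0,0,0],
  [0,0,0,0,0,0],
  [0,0,0,0,0,0],
], jaw=128)

```text
t: 9.18
tool_pos: [0.5793, 0.0297, 0.0405]
orientation: [-0.276, -3.129, 0.0]
force: [-0.2, 0.3, 1.3]
opening: 0.0462
gripper_force: 0.0
```

Emit:
carry_out([
  [0,0,-0.01,0,0,0],
  [0,0,-0.03,0,0,0],
  [0,0,-0.08,0,0,0],
  [0,0,-0.13,0,0,0],
  [0,0,-0.13,0,0,0],
])

```text
t: 9.8
tool_pos: [0.5833, 0.0296, 0.1785]
orientation: [0.275, 3.118, 0.001]
force: [0.5, -0.2, -0.1]
opening: 0.0462
gripper_force: 0.0
```

```bash
python3 - <<'E'
from h import *
c=[.59213,.10365,-.17636]
st=robot.read_state(); im=robot.read_camera("wrist")
v=im[:,:,::-1].copy()
for P,L in ((c,box(.12,.038,.061,.061,0,-.0765)),(c,CL[0]),(c,hd(0)),(c,box(.11,.0,.036,.036,0,-.1)),(c,box(.07,.0,.037,.037,0,-.053))):
    cv2.polylines(v,[cv2.convexHull(proj("wrist",place(P,L),st).astype(np.float32)).astype(int)],True,(255,0,255),1)
cv2.imwrite("pics/w4.png",cv2.resize(v[80:320,120:440],(800,600)))
print("opening",st["opening"])
p=place(c,[.13*np.cos(2*np.pi/3),.013+.13*np.sin(2*np.pi/3),.17])[0]
for y in (-60,-30,0,30,60): go(p,c[2]+np.radians(y))
E
```

```text
opening 0.046240993213893286
t 9.85 at [0.5817 0.0296 0.1752] shift mm [ 67.6 200.3   4.9] turn [ 0.3  0.3 60. ] q [-0.04  0.1   1.6  -0.    1.43 -1.43]
t 9.85 at [0.5817 0.0296 0.1752] shift mm [ 67.6 200.3   4.9] turn [ 0.2  0.4 30. ] q [-0.04  0.1   1.6  -0.    1.43 -1.43]
t 9.85 at [0.5817 0.0296 0.1752] shift mm [ 67.6 200.3   4.9] turn [0.1 0.4 0. ] q [-0.04  0.1   1.6  -0.    1.43 -1.43]
t 9.85 at [0.5817 0.0296 0.1752] shift mm [ 67.6 200.3   4.9] turn [ -0.1   0.4 -30. ] q [-0.04  0.1   1.6  -0.    1.43 -1.43]
t 9.85 at [0.5817 0.0296 0.1752] shift mm [ 67.6 200.3   4.9] turn [ -0.2   0.4 -60. ] q [-0.04  0.1   1.6  -0.    1.43 -1.43]
```

View pics/w4.png

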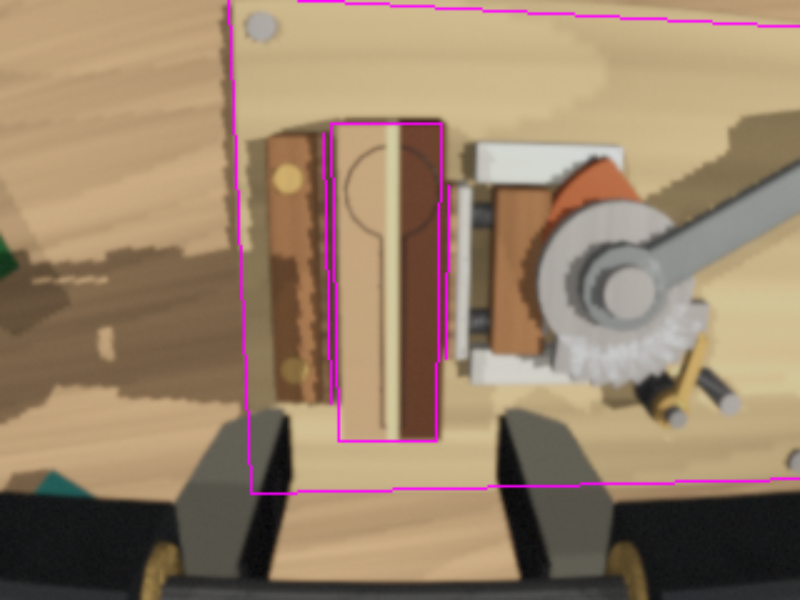

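The blank stands centred in the bay, and its outline matches the drawn target. Next is the lever handle, with the fingers closing along the tangent.

Emit:
carry_out([
  [0.068,0.2,0.005,0,0,60],
  [0.068,0.2,0.005,0,0,60],
  [0.068,0.2,0.005,0,0,60],
  [0.068,0.2,0.005,0,0,60],
  [0.068,0.2,0.005,0,0,60],
  [0.068,0.2,0.005,0,0,60],
  [0.068,0.2,0.005,0,0,60],
  [0.068,0.2,0.005,0,0,60],
  [0.068,0.2,0.005,0,0,60],
], jaw=0)

```text
t: 10.98
tool_pos: [0.5474, 0.2383, 0.1654]
orientation: [-1.802, -2.573, 0.001]
force: [0.1, -0.7, -0.1]
opening: 0.0929
gripper_force: 0.0
```

```bash
python3 - <<'E'
from h import *
c=[.59213,.10365,-.17636]
p=place(c,[.13*np.cos(2*np.pi/3),.013+.13*np.sin(2*np.pi/3),.066])[0]
go(p,c[2]-np.pi/3); print(robot.read_state()["opening"])
st=robot.read_state(); im=robot.read_camera("wrist")
v=im[:,:,::-1].copy()
for P,L in ((c,CL[0]),(c,hd(0)),):
    cv2.polylines(v,[cv2.convexHull(proj("wrist",place(P,L),st).astype(np.float32)).astype(int)],True,(255,0,255),1)
cv2.imwrite("pics/w5.png",cv2.resize(v,(784,588)))
E
```

```text
t 10.97 at [0.5474 0.2383 0.1654] shift mm [-0.6  2.8 99.4] turn [-0.   0.   0.1] q [ 0.32  0.15  1.56 -0.    1.43 -0.02]
0.09294503477574304
```

View pics/w5.png

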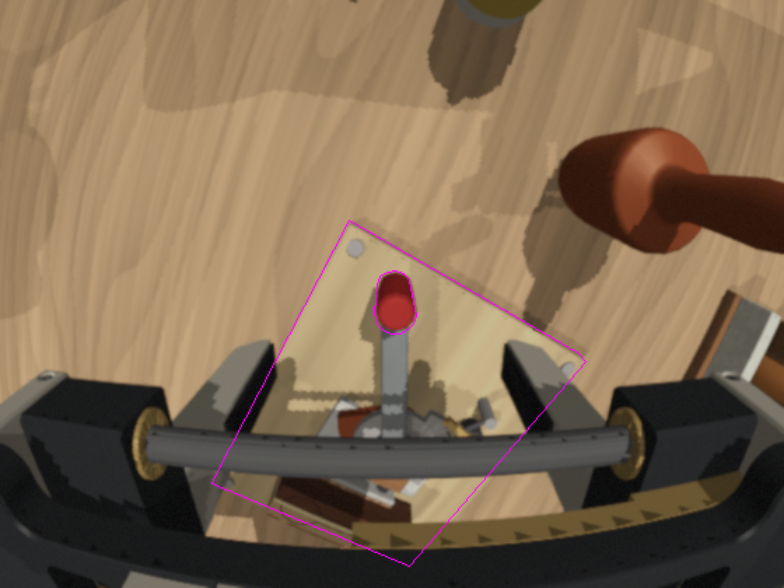

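The handle (396,302) lies centred between the open fingers, and the mallet is well clear.

Emit:
carry_out([
  [-0.0005,0.002,0.04,0,0,0],
  [-0.0005,0.002,0.075,0,0,0],
  [-0.0005,0.002,0.099,0,0,0],
  [-0.0005,0.002,0.099,0,0,0],
  [-0.0005,0.002,0.099,0,0,0],
])

```text
t: 11.65
tool_pos: [0.5503, 0.2389, 0.0679]
orientation: [1.803, 2.572, 0.002]
force: [0.5, 0.1, 0.3]
opening: 0.0929
gripper_force: 0.0
```

Emit:
carry_out([
  [0,0,0,0,0,0],
  [0,0,0,0,0,0],
  [0,0,0,0,0,0],
  [0,0,0,0,0,0],
  [0,0,0,0,0,0],
  [0,0,0,0,0,0],
  [0,0,0,0,0,0],
  [0,0,0,0,0,0],
], jaw=255, force=20)

```text
t: 12.65
tool_pos: [0.5497, 0.2389, 0.0666]
orientation: [1.804, 2.572, 0.001]
force: [1.1, 1.6, -0.5]
opening: 0.0217
gripper_force: 20.0
```

```bash
cat >> h.py <<'E'
C=[.59213,.10365,-.17636]
def jnow():
    p=robot.read_state()["tool_pos"]; c,s=np.cos(C[2]),np.sin(C[2]); d=p[:2]-C[:2]
    l=np.array([c*d[0]+s*d[1],-s*d[0]+c*d[1]])-[0,.013]
    return np.arctan2(l[1],l[0])%(2*np.pi)-2*np.pi/3, np.hypot(*l)
E
python3 - <<'E'
from h import *
print(jnow())
z=.066; a0=jnow()[0]
# rows on the arc, tool frame at start with tool y tangential: angle d from start
for d in (6,12,18,24,30,36,42,48,54,60,62,63): 
    r=np.radians(d); print(d,np.round([.13*(1-np.cos(r)),.13*np.sin(r)],4))
st=robot.read_state(); print(Ro.from_rotvec(st["orientation"]).as_matrix().round(3))
E
```

```text
(np.float64(0.00270925804428801), np.float64(0.1303681392451922))
6 [0.0007 0.0136]
12 [0.0028 0.027 ]
18 [0.0064 0.0402]
24 [0.0112 0.0529]
30 [0.0174 0.065 ]
36 [0.0248 0.0764]
42 [0.0334 0.087 ]
48 [0.043  0.0966]
54 [0.0536 0.1052]
60 [0.065  0.1126]
62 [0.069  0.1148]
63 [0.071  0.1158]
[[-0.341  0.94   0.   ]
 [ 0.94   0.341  0.   ]
 [ 0.     0.001 -1.   ]]
```

Emit:
carry_out([
  [-0.0002,-0.0068,0,0,0,-3],
  [-0.0007,-0.0136,0,0,0,-6],
  [-0.0016,-0.0203,0,0,0,-9],
  [-0.0028,-0.027,0,0,0,-12],
  [-0.0044,-0.0336,0,0,0,-15],
  [-0.0064,-0.0402,0,0,0,-18],
  [-0.0086,-0.0466,0,0,0,-21],
  [-0.0112,-0.0529,0,0,0,-24],
  [-0.0142,-0.059,0,0,0,-27],
  [-0.0174,-0.065,0,0,0,-30],
  [-0.0174,-0.065,0,0,0,-30],
])

```text
t: 14.02
tool_pos: [0.4944, 0.1994, 0.0666]
orientation: [1.077, 2.95, -0.001]
force: [2.6, -3.8, -1.9]
opening: 0.0217
gripper_force: 20.0
```

```bash
python3 - <<'E'
from h import *
print(jnow()); st=robot.read_state(); print(st["opening"],st["force"])
p=lambda j:place(C,[.13*np.cos(2*np.pi/3+j),.013+.13*np.sin(2*np.pi/3+j),.066])[0]
for j in (.7,.85,1.0,1.09): go(p(j),C[2]-np.pi/3+j)
E
```

```text
(np.float64(0.5307893444361658), np.float64(0.12993520660084545))
0.02171698429967162 [ 2.6008987  -3.82667632 -1.86074829]
t 14.03 at [0.4944 0.1994 0.0666] shift mm [ -2.  -21.9   0.6] turn [ -0.    0.  -10.1] q [ 0.29  0.08  1.83 -0.    1.23 -0.58]
t 14.03 at [0.4944 0.1994 0.0666] shift mm [ -6.8 -40.7   0.6] turn [ -0.    0.  -18.7] q [ 0.29  0.08  1.83 -0.    1.23 -0.58]
t 14.03 at [0.4944 0.1994 0.0666] shift mm [-14.4 -58.7   0.6] turn [ -0.    0.  -27.3] q [ 0.29  0.08  1.83 -0.    1.23 -0.58]
t 14.03 at [0.4944 0.1994 0.0666] shift mm [-20.2 -68.8   0.6] turn [ -0.    0.  -32.5] q [ 0.29  0.08  1.83 -0.    1.23 -0.58]
```

Emit:
carry_out([
  [-0.0002,-0.0068,0,0,0,-3],
  [-0.0007,-0.0136,0,0,0,-6],
  [-0.0016,-0.0203,0,0,0,-9],
  [-0.0028,-0.027,0,0,0,-12],
  [-0.0044,-0.0336,0,0,0,-15],
  [-0.0064,-0.0402,0,0,0,-18],
  [-0.0086,-0.0466,0,0,0,-21],
  [-0.0112,-0.0529,0,0,0,-24],
  [-0.0112,-0.0529,0,0,0,-24],
])

```text
t: 15.15
tool_pos: [0.4698, 0.1523, 0.0666]
orientation: [0.441, 3.109, 0.0]
force: [7.8, -0.4, -8.1]
opening: 0.0218
gripper_force: 20.0
```

```bash
python3 - <<'E'
from h import *
print(jnow()); st=robot.read_state(); print(st["opening"],st["force"])
E
```

```text
(np.float64(0.9438051549764661), np.float64(0.1296878999696309))
0.021846346496009732 [ 7.79678889 -0.4189557  -8.12026267]
```

Emit:
carry_out([
  [-0.0001,-0.0045,0,0,0,-2],
  [-0.0003,-0.0091,0,0,0,-4],
  [-0.0007,-0.0136,0,0,0,-6],
  [-0.0011,-0.0181,0,0,0,-8],
  [-0.0014,-0.0195,0,0,0,-8.6],
  [-0.0014,-0.0195,0,0,0,-8.6],
  [-0.0014,-0.0195,0,0,0,-8.6],
  [-0.0014,-0.0195,0,0,0,-8.6],
])

```text
t: 16.15
tool_pos: [0.4659, 0.134, 0.0666]
orientation: [0.207, 3.133, 0.002]
force: [7.8, 2.3, -8.9]
opening: 0.0217
gripper_force: 20.0
```

```bash
python3 - <<'E'
from h import *
j=jnow(); print(j); st=robot.read_state(); print(st["opening"],st["force"],st["gripper_force"],np.abs(st["dq"]).max())
im=robot.read_camera("wrist"); v=im[:,:,::-1].copy()
for L in (CL[0],hd(j[0]),box(.12,.038,.061,.061,0,-.081)):
    cv2.polylines(v,[cv2.convexHull(proj("wrist",place(C,L),st).astype(np.float32)).astype(int)],True,(255,0,255),1)
cv2.imwrite("pics/w6.png",cv2.resize(v,(784,588)))
im=robot.read_camera("top"); v=im[:,:,::-1][90:250,150:430]
cv2.imwrite("pics/t6.png",cv2.resize(v,(784,448),interpolation=cv2.INTER_CUBIC))
E
```

```text
(np.float64(1.0881402949314816), np.float64(0.12972761801188712))
0.02167203323673333 [ 7.84433865  2.31673823 -8.86949784] 19.99823123216629 0.002203844955959175
```

View pics/w6.png

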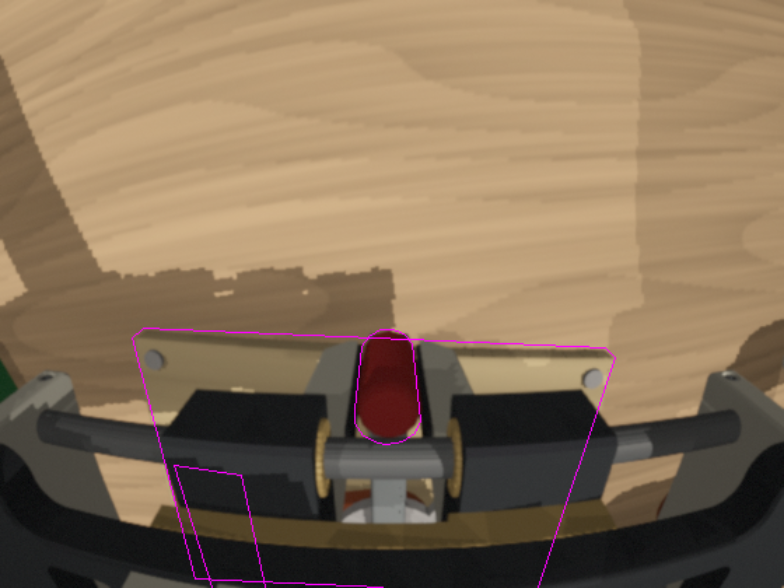

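View pics/t6.png

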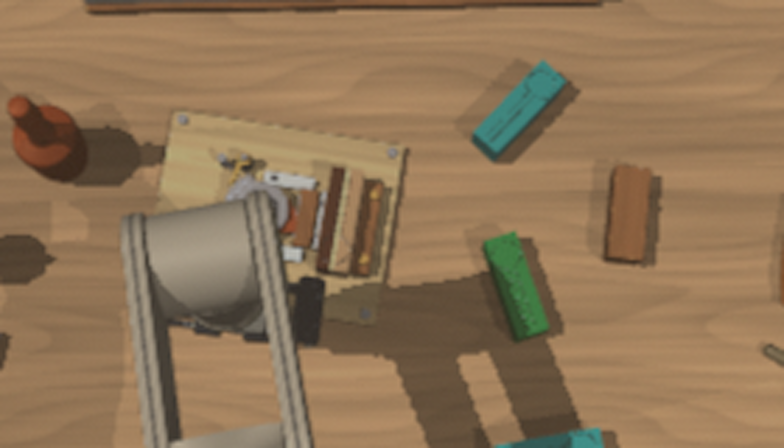

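The wrist view shows the red handle held at (388,390) and matching its outline at 1.09 rad. The top view shows the blank pressed upright between plate and fence (350,220), with the other things unmoved. I hand in.

```bash
python3 -c "
from plant import robot
print(robot.close_job())"
```

```text
the job is handed in; nothing more can be done
None
```

The blank stands in the bay, pressed against the fence by the plate, and the lever is held five clicks on at about 1.09 rad with the gripper still on the handle. The job is handed in, but no verdict came back.

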